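Push a tray of painted model houses past the sprung gate

ROBOT

A 6-joint arm with a two-finger parallel gripper is mounted at the origin on the work surface. World frame = base frame: x ahead of the robot, y to its left, z up, the work surface at z = 0. Lengths are in mm, angles in rad, forces in N, time in s.
With the tool pointing down it reaches from about 275 to 750 mm from the base axis. Payload 10.2 kg.
Tool frame: the origin (TCP) lies midway between the tips of the shut fingers; the grasp point (between the pads) lies 19 mm behind it; z points along the fingers, y is the line along which they close (so a half turn about z gives the same grasp; the last joint's range is limited). The gripper opens to 85 mm and grips with 20 to 120 N. Pads are 22 mm wide; open, the fingers measure 114 mm over their backs; the gripper's body (76 mm by 85 mm) begins 54 mm behind the grasp point. The pads swing forward as they close: fully open they stand 13 mm farther back than shut.
Start: joints at [1.084, 0.313, 1.498, -0, 1.331, -0.223], TCP at [136.907, 506.841, 231.294] pointing down, gripper open.
Joint ranges: [-2.94, 2.94], [-0.97, 2.17], [0.19, 2.56], [-1.23, 4.37], [0.02, 3.11], [-2.88, 2.88]. Speed limits (rad/s): [2.39, 2.39, 3.01, 3.14, 3.14, 3.14].

INTERFACE

Orientations are given as a unit quaternion [w, x, y, z].
In Python, from rig import ctrl gives the robot as it stands.
- The arm moves only by the tool send_rows, never from a script. Its argument "targets" is a list of rows, each an object with "offset": the shift along the world's x, y, z in cm, a list of three; "spin": the turn about the world's z in rad. A call has 1 to 8 rows; each row is the pose to reach, as a shift and turn from the pose commanded when the call began; what a row does not reach only later rows make up. A row lasts 1/12 s, in which the tool goes at most 41.7 mm and 7.16 degrees, less where a joint would pass 70% of its speed; a pose out of reach is approached as far as the arm can. A call with a gripper value outside its range is refused whole. "grip" is the opening, from 0 (shut) to 1 (fully open), set as the call begins (left out, the last holds). The fingers move at their own pace and stop on an object; "squeeze" is the grip in N (left out, the last holds). Time passes only in rows, so rows that repeat a pose let the fingers close. It gives the time, the measured TCP pose, the force, the opening and the grip force at its end, in the units of the state.
- ctrl.sense(): the state, without advancing time (a new reading comes with each control period).
- ctrl.capture(name): name is "scene" or "side" or "wrist"; returns (picture, depth): 480x640x3 uint8, red, green, blue; 480x640 float32, mm along the optical axis (not along the pixel's ray), 0 where there is no reading.
- ctrl.calibration(name): a dict with "fx", "fy", "cx", "cy" (pixels), "k1" (the pictures are not rectified: a ray, as slopes to the right and down, at radius r is drawn at 1 + k1 r^2 times it, then the intrinsics apply), "view" (4x4, takes a point from world to camera coordinates); the wrist camera has in their place "mount" (4x4, takes a point from camera to tool coordinates, whose origin is the TCP and whose axes are the flange's). Camera axes: x right, y down, z forward; pixel columns grow to the right and rows downward; lengths in mm; the calibration is good to about 2 mm. A picture is of the moment at which its call begins: read the wrist's pose just before it. calibration takes no time and is no camera call.
- ctrl.finish_job(): hands the job in; it is judged then, once.
Trained networks look in the newest picture that a camera, given by its name, has taken for a name from the list of things; names that differ only in an ending like _2 or _b are one class to them, and where a whole thing is asked for, a point or a joint stands for the part that bears it (a point fixed in the world has none). Each returns a list of dicts, best first, with "conf" (0 to 1); they miss things now and then, are a little off and sometimes report something else, mostly with a low value. They report only what shows in the picture. A call takes as long as a camera call. They do not tell look-alikes from the thing itself.
- ctrl.search_frame(camera, query): "box" ([left, top, right, bottom] in pixels, round what is visible of it).
- ctrl.place_of(camera, query): "uv" ([column, row] in pixels: a listed point, or the origin of a listed thing).
The state is a dict: "time_s": time; "joints": joint angles; "dq": joint speeds; "tau": joint torques, N m; "eef_pos": TCP position; "ee_rot": TCP orientation; "force": force on the tool from outside, world axes, zero at the start; "wrist_torque": the same for the moment, N m; "grip_width": opening from 0.0 (shut) to 1.0 (fully open); "grip_force": force on a finger pad.
Only numpy, scipy, OpenCV 4.12 (cv2) and the standard library are available. Lean on these libraries where they do the work, as an engineer would, in place of code of your own. Each camera call takes 0.05 s, during which the arm holds its last target. There are 200 camera calls.

TASK

Send the tray of freshly painted model houses along the plywood chute into its drying end: press the long sprung paddle beside the chute down with one fingertip so that the gate is held up, and while it is held, push the tray by the upright plate at its tail with the other finger until the whole pan is past the gate. Then take the hand away so that the gate drops shut behind the pan. Only push the tray, never lift it, do not let the tray touch the gate, and leave the glue bottle, paint jar and model house alone.

Things in the scene. Friction and masses are not known exactly. Their poses are not given: they have to be found in the camera images.
- chute: Straight open-topped plywood chute, fixed on the table. Origin on the table top, on the midline, below the gate; x along the chute in the push direction, z up, y across to the side with the gate's shaft and paddle. Runs from x = -290 to +170 mm (end stop). Floor 3 mm thick; walls 4 mm thick, 22 mm high, inner faces at y = +-33 mm. All of it is under 50 mm high but the raised gate (95 mm).
- gate_line (a point): Point on the chute's floor midline straight below the gate (chute x = 0). Beside it at y = +43 mm and z = 34 mm runs the gate's shaft along x, radius 4 mm, from x = -275 to +25 mm, carried by two posts 12 mm square and 40 mm high at x = -272 and +18 mm.
- gate (a joint): Gate angle in rad about its shaft along the chute: 0 shut, grows as the paddle is pressed down and the gate rises, stop at 0.7. A light spring shuts it (about 3 to 5 N on the paddle). From 0.35 it clears the tray; 0.5 is a good opening. Shut, it lets the tray's low tail pass below but not the pan.
- skirt (a point): Middle of the lower edge of the gate's hanging plate, 12 mm above the table when shut. Plate 40 mm across (chute y = +15 to -25 mm), 6 mm thick, under an aluminium bar 10 mm thick that crosses the chute from y = +43 to -45 mm. A finger in the chute cannot pass below the raised gate; the tray's tail is long enough that it need not.
- paddle (a point): Middle of the top face of the gate's paddle: aluminium strip 205 mm long (chute x = -260 to -55), 44 wide, 4 thick, outside the chute on +y, rigid with the shaft. Shut, it slopes up outwards from y = 73, z = 25 mm to y = 111, z = 46 mm. At 0.5 rad it is level, top face z = 12 mm, y = 65 to 109 mm. It acts alike wherever along its length it is pressed; a fingertip can slide along it.
- tray: Loose white plastic tray, about 0.2 kg, in the chute before the gate. Origin at the centre of the pan's underside; x forward in the push direction, z up. Pan 80 mm long (x = -40 to +40), 60 wide, 15 high, little painted houses inside, none above the rim. Behind it a flat tail 24 wide, 5 thick, to x = -124 mm, ending in an upright push plate 50 wide, 22 high, 4 thick. 3 mm side play.
- push_plate (a point): Centre of the rear face of the tray's push plate, 11 mm above the tray's underside; push here (anywhere across the plate) along the tray's x.
- pan_rear (a point): Middle of the pan's rear edge, 8 mm above the tray's underside. It must end beyond the gate (chute x above 0).
- pan_front (a point): Middle of the pan's front edge, 8 mm above the tray's underside.
- glue: White glue bottle standing on the table, 44 mm across, 120 mm high. Origin under its centre. Leave alone.
- paint_jar: Blue paint jar standing on the table, 60 mm across, 70 mm high. Origin under its centre. Leave alone.
- model_house: White model house with a flat wooden roof, 78 by 58 mm, 49 mm high, standing on the table. Origin under its centre. Leave alone.
There are look-alikes about, which are no part of the job. Leave any black or green look-alike of the tray alone.

How it is judged (in metres and radians):
On the way, in this order (a step that is already met when the one before it is completed fails the run):
1. a finger presses the paddle and holds the gate up while the pan is still before it (value of joint gate above 0.3 rad and contact force between the fingers and gate above 0.2 N and x of pan_front in the frame of chute below 0 m), for 0.1 s.
2. the tray is pushed by a finger under the gate while a finger holds the gate up (value of joint gate above 0.25 rad and contact force between the fingers and gate above 0.2 N and contact force between the fingers and tray above 0.05 N and x of pan_front in the frame of chute above 0.02 m and x of pan_rear in the frame of chute below 0 m).
3. the whole pan is past the gate, which a finger still holds up (value of joint gate above 0.25 rad and contact force between the fingers and gate above 0.2 N and x of pan_rear in the frame of chute above 0.003 m).
At the end, for the whole second after the job is handed in: The pan's rear edge is at least 3 mm beyond the middle of the gate, the tray lies flat and at rest in the chute, and the gate is shut (under 0.04 rad) (x of pan_rear in the frame of chute above 0.003 m and x of pan_front in the frame of chute below 0.17 m and value of joint gate below 0.04 rad and y of pan_rear in the frame of chute between -0.02 and 0.02 m and height (world z) of tray below 0.008 m and angle between tray's own z axis and vertical below 0.08 rad and linear speed of tray below 0.01 m/s); the robot touches nothing.
It fails at once if the tray touches the gate (contact force between tray and gate above 0.3 N).
It fails at once if the tray is lifted or tipped (height (world z) of tray above 0.013 m or angle between tray's own z axis and vertical above 0.2 rad).
It fails at once if the glue is disturbed (distance of glue from where it was at the start of the episode above 0.015 m).
It fails at once if the paint jar is disturbed (distance of paint_jar from where it was at the start of the episode above 0.015 m).
It fails at once if the model house is disturbed (distance of model_house from where it was at the start of the episode above 0.015 m).
It also fails if it takes over 42 s, if anything falls off the work surface, if the arm or the gripper's body presses on something with over 40 N, if the wrist force passes 120 N, or if a joint passes its speed limit or range.

## Working session

There is one attempt and no reset: what is moved stays moved. The work goes in short steps, Python scripts to look and compute and a tool call to move; the robot and the scene stay as the last step left them, time stands still between calls to the robot, and variables do not carry over. Pictures are saved under pics/ and viewed, at most 10 in all, crops included, and the job is handed in when it is done.

Besides the shell and the picture viewer there is one more tool, called after "Call:" as a command line: name --argument value ..., lists and objects as JSON in quotes. send_rows: Moves the arm, as the interface text tells. Its arguments: {"type":"object","properties":{"targets":{"type":"array"},"grip":{"type":"number"},"squeeze":{"type":"number"}},"required":["targets"]}

```bash
mkdir -p pics; ls
python3 - <<'E'
from rig import ctrl
import cv2
for n in ("scene","side"):
    p,d=ctrl.capture(n); cv2.imwrite(f"pics/{n}0.png",p[:,:,::-1])
    c=ctrl.calibration(n); print(n,{k:(v if k!="view" else [[round(float(x),3) for x in r] for r in v]) for k,v in c.items()})
    for q in ("gate_line","paddle","skirt","push_plate","pan_front","pan_rear","tray","chute","glue","paint_jar","model_house"):
        print(q,[(round(r["conf"],2),[round(x) for x in r["uv"]]) for r in ctrl.place_of(n,q)])
s=ctrl.sense(); print(s)
E
```

```text
pics
scene {'fx': 569.6107001640815, 'fy': 569.6107001640815, 'cx': 324.9219879165678, 'cy': 230.51353466754, 'k1': -0.04752461996994005, 'view': [[-0.55, 0.835, -0.018, 323.575], [0.592, 0.374, -0.714, -263.382], [-0.59, -0.403, -0.7, 1315.898], [0.0, 0.0, 0.0, 1.0]]}
gate_line [(0.94, [381, 312])]
paddle [(0.8, [358, 225])]
skirt [(0.74, [382, 315])]
push_plate [(0.79, [157, 207]), (0.76, [438, 227]), (0.71, [301, 248])]
pan_front [(0.87, [369, 297]), (0.84, [529, 236]), (0.73, [230, 178])]
pan_rear [(0.86, [197, 191]), (0.71, [304, 326]), (0.64, [336, 276]), (0.55, [484, 234])]
tray [(0.9, [505, 239]), (0.73, [351, 288]), (0.71, [217, 185])]
chute [(0.66, [385, 317])]
glue [(0.64, [489, 315])]
paint_jar [(0.59, [306, 324])]
model_house []
side {'fx': 491.1518105815566, 'fy': 491.1518105815566, 'cx': 316.936678838532, 'cy': 232.20080555338387, 'k1': -0.11014271469139231, 'view': [[0.999, -0.045, -0.0, -534.59], [-0.028, -0.614, -0.789, 41.116], [0.035, 0.788, -0.614, 962.999], [0.0, 0.0, 0.0, 1.0]]}
gate_line [(0.76, [342, 208])]
paddle [(0.63, [288, 236])]
skirt [(0.61, [346, 205]
[... 368 characters left out ...]
8, 196])]
{'time_s': 1.2, 'joints': array([ 1.08360859e+00,  3.12930828e-01,  1.49768359e+00,  1.39198952e-05,
        1.33101647e+00, -2.23388037e-01]), 'dq': array([-0.00157742,  0.00111276, -0.00032682, -0.00103412,  0.00059339,
       -0.00185077]), 'tau': array([ 9.73242750e-04, -4.12184608e+01, -2.59901100e+01, -1.72761474e-04,
        6.70127756e-04,  3.47754742e-06]), 'eef_pos': array([136.90099159, 506.84634906, 231.2845778 ]), 'ee_rot': array([-1.29885174e-05,  1.31519367e-01,  9.91313601e-01, -1.55710318e-05]), 'force': array([-0.25204417, -0.13258706,  0.24192592]), 'wrist_torque': array([-0.02283146,  0.03312806, -0.01925598]), 'grip_force': 0.0, 'grip_width': 1.001093172775199}
```

View pics/scene0.png

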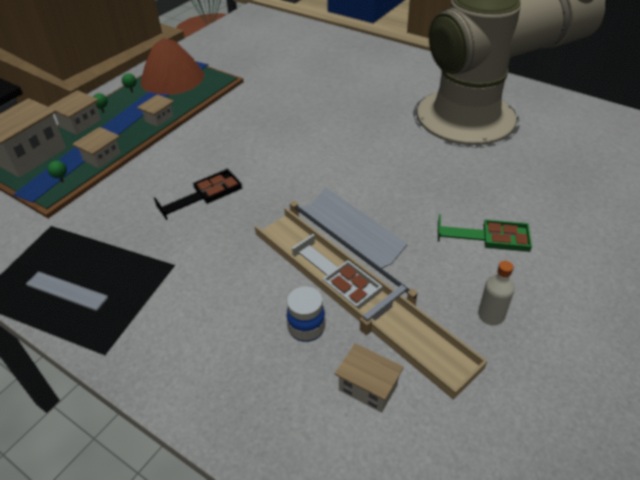

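View pics/side0.png

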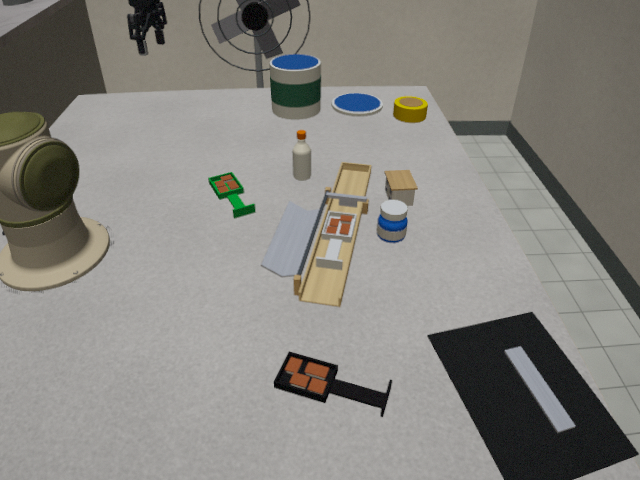

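The scene view shows the chute running from (262,228) to (470,380), with the gate at (388,303) and the paddle at (355,225). The trays are black (217,185), green (505,235), and white, in the chute, with its plate at (301,248) and pan at (353,285). The white one in the chute fits the description.

```bash
cat > h.py <<'E'
import numpy as np, cv2
from rig import ctrl
def ray(n,uv,view=None):
    c=ctrl.calibration(n)
    K=np.array([[c["fx"],0,c["cx"]],[0,c["fy"],c["cy"]],[0,0,1]])
    p=cv2.undistortPoints(np.array([[uv]],float),K,np.array([c["k1"],0,0,0,0.]))[0,0]
    V=np.array(c["view"]) if view is None else view
    R=V[:3,:3];o=-R.T@V[:3,3]
    return o,R.T@np.array([p[0],p[1],1])
def atz(n,uv,z,view=None):
    o,d=ray(n,uv,view); return o+d*(z-o[2])/d[2]
def wview():
    from scipy.spatial.transform import Rotation as Ro
    s=ctrl.sense();T=np.eye(4);w,x,y,z=s["ee_rot"]
    T[:3,:3]=Ro.from_quat([x,y,z,w]).as_matrix();T[:3,3]=s["eef_pos"]
    return np.linalg.inv(T@np.array(ctrl.calibration("wrist")["mount"]))
E
python3 - <<'E'
from h import *
np.set_printoptions(precision=1,suppress=True)
for n,L in (("scene",[("gate",(381,312),3),("skirt",(382,315),12),("paddle",(358,225),35.5),("plate",(301,248),14),("front",(369,297),11),("rear",(336,276),11),("tray",(351,288),3),("chute",(385,317),0),("glue",(489,315),0),("jar",(306,324),0)]),
 ("side",[("gate",(342,208),3),("skirt",(346,205),12),("paddle",(288,236),35.5),("plate",(329,263),14),("rear",(333,240),11),("tray",(340,232),3),("chute",(341,210),0),("glue",(301,175),0),("jar",(390,232),0),("house",(398,196),0)])):
    for k,uv,z in L: print(n,k,atz(n,uv,z))
print(ctrl.calibration("wrist"))
E
python3 - <<'E'
import cv2
a=cv2.imread("pics/scene0.png")[180:400,240:500]; b=cv2.imread("pics/side0.png")[150:310,250:430]
cv2.imwrite("pics/c.png",cv2.resize(a,None,fx=3,fy=2.7,interpolation=cv2.INTER_CUBIC)[:600,:800])
E
```

```text
scene gate [598.  114.1   3. ]
scene skirt [608.6 121.4  12. ]
scene paddle [474.   -4.3  35.5]
scene plate [558.4 -70.3  14. ]
scene front [587.4  85.3  11. ]
scene rear [578.1  15.6  11. ]
scene tray [581.2  47.2   3. ]
scene chute [601.2 123.5   0. ]
scene glue [508.4 262.6  -0. ]
scene jar [680.7  24.4   0. ]
side gate [595.8 122.6   3. ]
side skirt [604.2 120.8  12. ]
side paddle [478.6 -12.4  35.5]
side plate [554.6 -70.2  14. ]
side rear [567.2   1.7  11. ]
side tray [584.4  37.2   3. ]
side chute [593.4 119.4   0. ]
side glue [508.5 270.8   0. ]
side jar [688.4  36.3   0. ]
side house [728.8 169.    0. ]
{'fx': 376.20479261274556, 'fy': 376.20479261274556, 'cx': 324.0953795167047, 'cy': 240.21885721263257, 'k1': -0.06771666273783081, 'mount': array([[  -0. ,   -1. ,   -0.3,   67.9],
       [   1. ,   -0. ,   -0. ,   -0.2],
       [   0. ,   -0.3,    1. , -142.4],
       [   0. ,    0. ,    0. ,    1. ]])}
```

View pics/c.png

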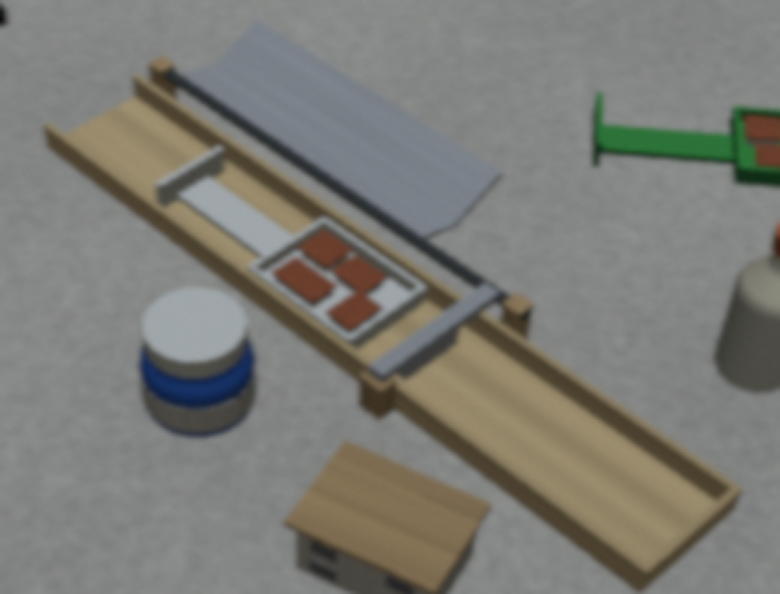

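```bash
cat >> h.py <<'E'
def chute_fit(P):  # list of (chute xy, world xy)
    A=np.array([p[0] for p in P],float);B=np.array([p[1] for p in P],float)
    a=A.mean(0);b=B.mean(0);z=((B-b)@[1,1j]*np.conj((A-a)@[1,1j])).sum();t=np.angle(z)
    R=np.array([[np.cos(t),-np.sin(t)],[np.sin(t),np.cos(t)]]);o=b-R@a
    return o,t,R,B-(A@R.T+o)
E
python3 - <<'E'
from h import *
np.set_printoptions(precision=1,suppress=True)
c=lambda u,v:(u/3+240,v/2.7+180)
w=lambda uv,z:atz("scene",uv,z)[:2]
P=[((-290,-37),w(c(45,130),22)),((-290,37),w(c(137,82),22)),((170,37),w(c(738,490),22)),((174,-37),w(c(640,574),22)),((-275,43),w(c(172,76),36)),((-260,111),w(c(258,24),46)),((-55,111),w(c(500,176),46)),((-272,49),w(c(162,62),40)),((18,43),w(c(517,303),40))]
P+=[((0,0),[597,118])]
o,t,R,e=chute_fit(P);print(o,t);print(e)
for k,uv,z in [("plate top mid",c(190,168),25),("pan front rim mid",c(390,312),18),("pan rear mid",c(287,242),18)]:
    print(k,R.T@(w(uv,z)-o))
for n,uv in (("scene",(301,248)),("side",(329,263))): print(R.T@(atz(n,uv,14)[:2]-o))
np.save("chute.npy",[*o,t])
print("tool y axis dir now", wview()[:3,:3])
E
```

```text
[602.5 122.8] 1.3248709456173007
[[ 0.5  2.8]
 [ 4.   3.7]
 [-0.  -3. ]
 [-1.  -7.9]
 [ 1.7 12.2]
 [ 0.   2.4]
 [ 0.3 -0.6]
 [ 1.9 -2.9]
 [-1.8 -1.8]
 [-5.5 -4.8]]
plate top mid [-197.4    1.5]
pan front rim mid [-37.2   4.6]
pan rear mid [-116.2    2.8]
[-198.    -4.2]
[-198.8   -0.4]
tool y axis dir now [[ 0.3  1.  -0. ]
 [ 0.9 -0.3  0.3]
 [ 0.3 -0.1 -1. ]]
```

Call:
send_rows --targets '[{"offset": [2.2,-3.6,0],"spin": -0.12},{"offset": [4.4,-7.2,0],"spin": -0.24},{"offset": [6.6,-10.8,0],"spin": -0.36},{"offset": [8.8,-14.4,0],"spin": -0.48},{"offset": [11,-18,0],"spin": -0.6},{"offset": [13.2,-21.6,0],"spin": -0.72},{"offset": [15.4,-25.2,0],"spin": -0.84},{"offset": [17.6,-28.4,0],"spin": -0.96}]' --grip 1

```text
time_s: 1.87
eef_pos: [312.8, 221.7, 231.6]
ee_rot: [0.0, 0.577, 0.817, 0.0]
force: [1.3, 1.3, 0.3]
grip_width: 0.995
grip_force: 0.0
```

Call:
send_rows --targets '[{"offset": [2.2,-3.6,0],"spin": -0.12},{"offset": [4.4,-7.2,0],"spin": -0.24},{"offset": [6.6,-10.8,0],"spin": -0.36},{"offset": [8.8,-14.4,0],"spin": -0.48},{"offset": [11,-18,0],"spin": -0.593},{"offset": [13.2,-21.6,0],"spin": -0.593},{"offset": [15.4,-25.2,0],"spin": -0.593},{"offset": [17.6,-28.4,0],"spin": -0.593}]'

```text
time_s: 2.53
eef_pos: [488.6, -62.0, 231.4]
ee_rot: [0.0, 0.789, 0.615, 0.0]
force: [0.0, 1.2, 1.1]
grip_width: 0.997
grip_force: 0.0
```

Call:
send_rows --targets '[{"offset": [1.4,-2.3,-2],"spin": 0},{"offset": [1.4,-2.3,-5],"spin": 0},{"offset": [1.4,-2.3,-8],"spin": 0},{"offset": [1.4,-2.3,-8],"spin": 0},{"offset": [1.4,-2.3,-8],"spin": 0}]'

```text
time_s: 2.95
eef_pos: [501.7, -82.7, 151.2]
ee_rot: [-0.001, 0.789, 0.615, -0.001]
force: [-0.1, 0.1, -0.4]
grip_width: 0.999
grip_force: 0.0
```

Run:
```python
from h import *
np.set_printoptions(precision=3,suppress=True)
s=ctrl.sense();print(s["time_s"],s["eef_pos"],s["ee_rot"],s["joints"],s["force"],s["grip_width"])
p,d=ctrl.capture("wrist");cv2.imwrite("pics/w1.png",p[:,:,::-1]);np.save("w1d.npy",d);np.save("w1v.npy",wview())
```

```text
2.95 [501.653 -82.655 151.169] [-0.001  0.789  0.615 -0.001] [-0.394  0.357  1.658 -0.     1.129 -0.148] [-0.057  0.138 -0.373] 0.9986310532494095
```

View pics/w1.png

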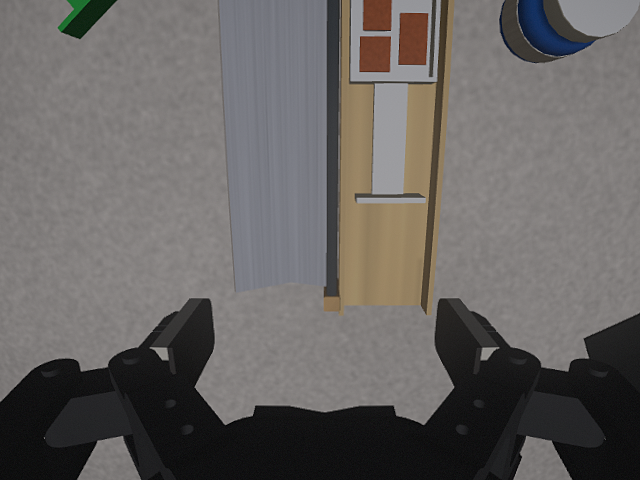

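The wrist view shows the push plate top at (357–425, 200), the chute start at rows 305–312, the post at (332,297), the paddle's outer edge at (235,292)–(219,0), and the fingers at the bottom.

Run:
```python
from h import *
np.set_printoptions(precision=1,suppress=True)
V=np.load("w1v.npy");w=lambda uv,z:atz("wrist",uv,z,V)[:2]
P=[((-290,-37),w((434,314),22)),((-290,-33),w((428,305),22)),((-275,43),w((332,290),36)),((-272-6,37),w((341,297),40)),((-278,49),w((324,297),40)),((-260,111),w((235,292),46)),((-290,33),w((343,305),3)),((-100,-33),w((444,50),22))]
o,t,R,e=chute_fit(P[:-1]);print(o,t);print(e)
print(R.T@(P[-1][1]-o))
for z,uv in ((25,(357,203)),(25,(425,203)),(14,(391,203)),(18,(352,81)),(18,(435,81)),(18,(350,1))): print(uv,R.T@(w(uv,z)-o))
s=ctrl.sense();print("tcp",R.T@(s["eef_pos"][:2]-o))
o2=np.load("chute.npy");t2=o2[2];R2=np.array([[np.cos(t2),-np.sin(t2)],[np.sin(t2),np.cos(t2)]]);print("tcp by old",R2.T@(s["eef_pos"][:2]-o2[:2]))
# finger tips in image
Vr=V;c=ctrl.calibration("wrist")
for f in (-42.5,42.5,-57,57):
    yv=np.array([.970,-.243]);p=np.r_[s["eef_pos"][:2]+f*yv,s["eef_pos"][2]+13,1]
    q=V@p;print(f,q[0]/q[2]*c["fx"]+c["cx"],q[1]/q[2]*c["fy"]+c["cy"])
```

```text
[603.5 124.9] 1.3308193204658565
[[ 0.5 -6.7]
 [ 1.   1.4]
 [ 1.2  6.2]
 [ 1.5  5.1]
 [ 1.   5.4]
 [-3.4 -5. ]
 [-1.8 -6.4]]
[-101.3  -33. ]
(357, 203) [-205.5   24.8]
(425, 203) [-205.7  -24.9]
(391, 203) [-207.5   -1.9]
(352, 81) [-121.1   28.9]
(435, 81) [-120.8  -29. ]
(350, 1) [-70.   30.6]
tcp [-225.8   48.7]
tcp by old [-223.8   47. ]
-42.5 212.79029343555453 320.50119709857216
42.5 436.70195630195104 320.2034769200484
-57 174.5769941428421 320.55200673546994
57 474.8820561348267 320.15271142622464
```

Call:
send_rows --targets '[{"offset": [0,-1.0,-3]},{"offset": [0,-1.0,-6]},{"offset": [0,-1.0,-9]},{"offset": [0,-1.0,-11]},{"offset": [0,-1.0,-11]},{"offset": [0,-1.0,-11]}]'

```text
invalid input
```

Call:
send_rows --targets '[{"offset": [0,0,-0.6]},{"offset": [0,0,-1.2]},{"offset": [0,0,-1.8]},{"offset": [0,0,-2.0]},{"offset": [0,0,-2.0]}]'

```text
invalid input
```

Run:
```python
from h import *
np.set_printoptions(precision=3,suppress=True)
s=ctrl.sense();print(s["time_s"],s["eef_pos"],s["force"],s["wrist_torque"])
p,d=ctrl.capture("wrist");q,_=ctrl.capture("side")
a=cv2.resize(q[140:320,230:430],None,fx=2.2,fy=2.2,interpolation=2)
b=cv2.resize(p[60:456,150:490],None,fx=1,fy=1)
cv2.imwrite("pics/w2.png",np.hstack([a[:396],b])[:,:,::-1][:,:800])
```

```text
3.0 [502.447 -82.819 152.634] [ 0.24  -0.152  0.793] [-0.029 -0.033  0.032]
```

View pics/w2.png

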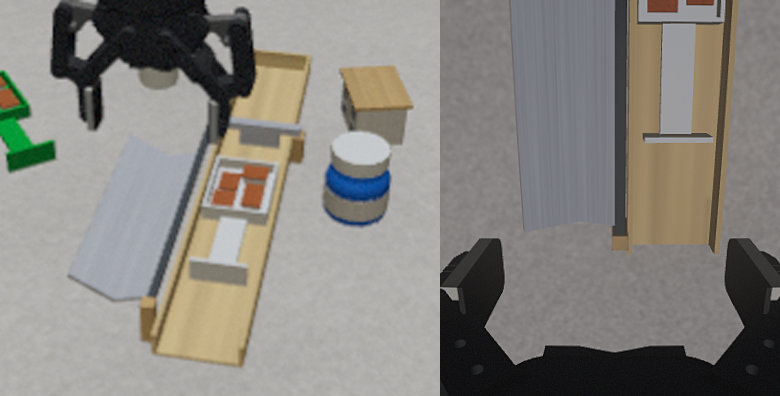

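Both moves were refused because the rows had no spin, so the hand still hovers over the chute. I'll resend them with spin.

Call:
send_rows --targets '[{"offset": [0,-1.0,-3],"spin": 0},{"offset": [0,-1.0,-6],"spin": 0},{"offset": [0,-1.0,-9],"spin": 0},{"offset": [0,-1.0,-11],"spin": 0},{"offset": [0,-1.0,-11],"spin": 0},{"offset": [0,-1.0,-11],"spin": 0}]'

```text
time_s: 3.6
eef_pos: [502.6, -92.9, 42.5]
ee_rot: [0.0, 0.788, 0.615, 0.0]
force: [0.7, 0.5, 0.6]
grip_width: 1.0
grip_force: 0.0
```

Call:
send_rows --targets '[{"offset": [0,0,-0.6],"spin": 0},{"offset": [0,0,-1.2],"spin": 0},{"offset": [0,0,-1.8],"spin": 0},{"offset": [0,0,-2.0],"spin": 0},{"offset": [0,0,-2.0],"spin": 0}]'

```text
time_s: 4.02
eef_pos: [502.4, -93.0, 21.4]
ee_rot: [0.0, 0.789, 0.615, 0.0]
force: [1.1, 0.4, 2.3]
grip_width: 1.0
grip_force: 1.4
```

Run:
```python
from h import *
np.set_printoptions(precision=3,suppress=True)
s=ctrl.sense();print(s["time_s"],s["eef_pos"],s["force"],s["wrist_torque"])
p,d=ctrl.capture("wrist");q,_=ctrl.capture("side")
a=cv2.resize(q[140:320,230:430],None,fx=2.2,fy=2.2,interpolation=2)
b=cv2.resize(p[60:456,150:490],None,fx=1,fy=1)
cv2.imwrite("pics/w3.png",np.hstack([a[:396],b])[:,:,::-1][:,:800])
```

```text
4.0167 [502.386 -92.963  21.38 ] [1.055 0.429 2.309] [-0.016 -0.117  0.073]
```

View pics/w3.png

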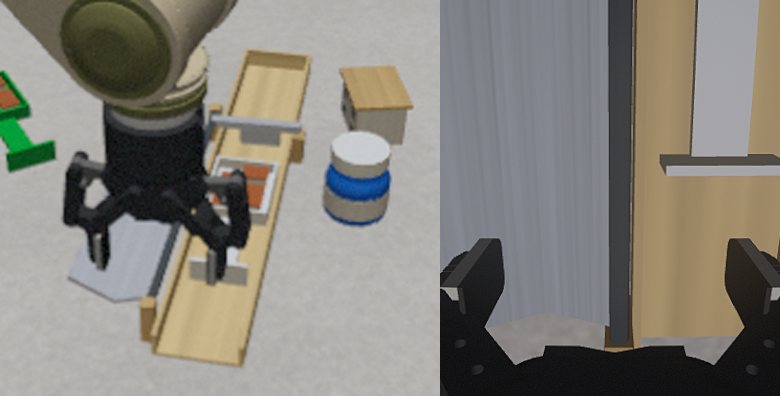

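The outer finger is on the paddle at about 2 N. The inner finger is inside the chute, behind the plate and clear of it. Next I press down to a tip height of about 11 mm.

Call:
send_rows --targets '[{"offset": [0,0,-0.6],"spin": 0},{"offset": [0,0,-1.2],"spin": 0},{"offset": [0,0,-1.6],"spin": 0},{"offset": [0,0,-1.6],"spin": 0}]'

```text
time_s: 4.45
eef_pos: [502.5, -93.1, 4.8]
ee_rot: [0.001, 0.789, 0.615, 0.0]
force: [4.8, -1.6, 4.4]
grip_width: 1.002
grip_force: 2.5
```

Call:
send_rows --targets '[{"offset": [0,0,-0.4],"spin": 0},{"offset": [0,0,-0.7],"spin": 0},{"offset": [0,0,-0.7],"spin": 0},{"offset": [0,0,-0.7],"spin": 0}]'

```text
time_s: 4.78
eef_pos: [502.5, -93.1, -1.6]
ee_rot: [0.001, 0.789, 0.615, 0.0]
force: [2.5, -1.5, 6.1]
grip_width: 1.002
grip_force: 2.8
```

Run:
```python
from h import *
np.set_printoptions(precision=3,suppress=True)
s=ctrl.sense();print(s["time_s"],s["eef_pos"],s["force"],s["wrist_torque"])
p,d=ctrl.capture("wrist");q,_=ctrl.capture("side")
a=cv2.resize(q[140:320,230:430],None,fx=2.2,fy=2.2,interpolation=2)
b=cv2.resize(p[60:456,150:510],None,fx=1,fy=1)
cv2.imwrite("pics/w4.png",np.hstack([a[:396],b])[:,:,::-1][:,:800])
```

```text
4.7833 [502.484 -93.092  -1.582] [ 2.527 -1.529  6.069] [-0.135 -0.252  0.042]
```

View pics/w4.png

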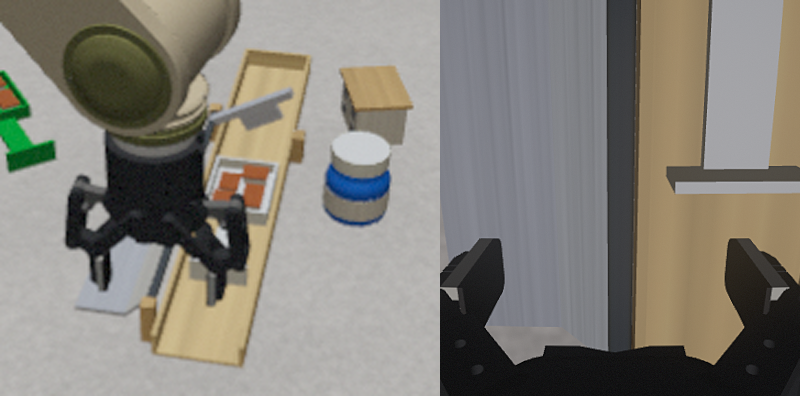

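The gate is well up: its bar is tilted in the side crop at (205,120)–(292,93), and the paddle is level. Now I push along the chute.

Call:
send_rows --targets '[{"offset": [0.2,0.8,0],"spin": 0},{"offset": [0.4,1.6,0],"spin": 0},{"offset": [0.55,2.2,0],"spin": 0},{"offset": [0.7,2.8,0],"spin": 0},{"offset": [0.85,3.4,0],"spin": 0},{"offset": [1.0,4.0,0],"spin": 0},{"offset": [1.15,4.6,0],"spin": 0},{"offset": [1.3,5.2,0],"spin": 0}]'

```text
time_s: 5.55
eef_pos: [515.0, -40.1, -1.8]
ee_rot: [-0.0, 0.788, 0.615, -0.0]
force: [-1.3, -3.6, 3.4]
grip_width: 1.002
grip_force: 2.3
```

Run:
```python
from h import *
np.set_printoptions(precision=3,suppress=True)
s=ctrl.sense();print(s["time_s"],s["eef_pos"],s["force"],s["wrist_torque"])
p,d=ctrl.capture("wrist");q,_=ctrl.capture("side")
a=cv2.resize(q[140:320,230:430],None,fx=2.2,fy=2.2,interpolation=2)
b=cv2.resize(p[60:456,150:510],None,fx=1,fy=1)
cv2.imwrite("pics/w5.png",np.hstack([a[:396],b])[:,:,::-1][:,:800])
```

```text
5.55 [515.022 -40.134  -1.772] [-1.275 -3.634  3.384] [-0.466  0.327  0.136]
```

View pics/w5.png

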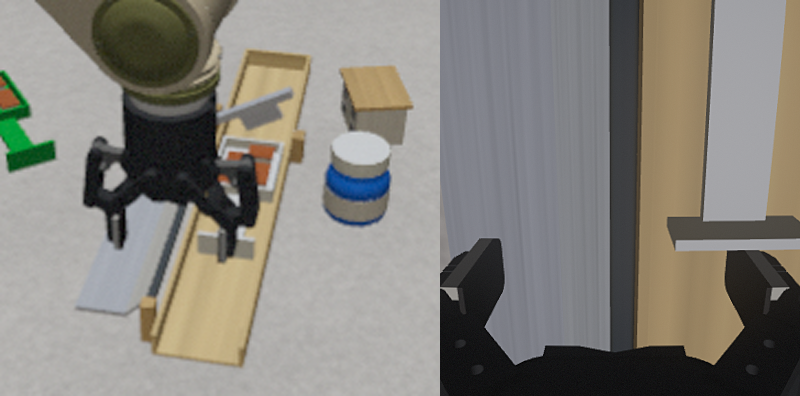

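The finger is pushing the plate, the shaft stays at the same column (so the direction is right), and the gate is still up. I keep going.

Call:
send_rows --targets '[{"offset": [0.17,0.7,0],"spin": 0},{"offset": [0.34,1.4,0],"spin": 0},{"offset": [0.51,2.1,0],"spin": 0},{"offset": [0.68,2.8,0],"spin": 0},{"offset": [0.85,3.5,0],"spin": 0},{"offset": [1.02,4.2,0],"spin": 0},{"offset": [1.2,4.9,0],"spin": 0},{"offset": [1.37,5.6,0],"spin": 0}]'

```text
time_s: 6.32
eef_pos: [528.8, 16.0, -1.7]
ee_rot: [-0.0, 0.788, 0.615, -0.0]
force: [-0.6, -4.2, 3.6]
grip_width: 1.005
grip_force: 2.4
```

Call:
send_rows --targets '[{"offset": [0.15,0.6,0],"spin": 0},{"offset": [0.3,1.2,0],"spin": 0},{"offset": [0.45,1.8,0],"spin": 0},{"offset": [0.6,2.4,0],"spin": 0},{"offset": [0.75,3.0,0],"spin": 0},{"offset": [0.85,3.5,0],"spin": 0},{"offset": [0.95,3.9,0],"spin": 0},{"offset": [0.95,3.9,0],"spin": 0}]'

```text
time_s: 6.98
eef_pos: [538.4, 55.2, -1.7]
ee_rot: [-0.0, 0.788, 0.615, 0.0]
force: [0.8, 2.7, 3.8]
grip_width: 1.002
grip_force: 1.9
```

Run:
```python
from h import *
np.set_printoptions(precision=3,suppress=True)
s=ctrl.sense();print(s["time_s"],s["eef_pos"],s["force"],s["wrist_torque"])
for o in (np.load("chute.npy"),np.array([603.5,124.9,1.3308])):
    t=o[2];R=np.array([[np.cos(t),-np.sin(t)],[np.sin(t),np.cos(t)]]);print(R.T@(s["eef_pos"][:2]-o[:2]))
p,d=ctrl.capture("scene");q,_=ctrl.capture("side")
a=cv2.resize(q[140:320,230:430],None,fx=2.2,fy=2.2,interpolation=2)
b=cv2.resize(p[230:410,310:490],None,fx=2.2,fy=2.2,interpolation=2)
cv2.imwrite("pics/w6.png",np.hstack([a[:396],b[:396]])[:,:,::-1][:,:800])
```

```text
6.9833 [538.373  55.208  -1.686] [0.787 2.67  3.796] [ 0.451  0.154 -0.15 ]
[-81.157  45.795]
[-83.175  46.694]
```

View pics/w6.png

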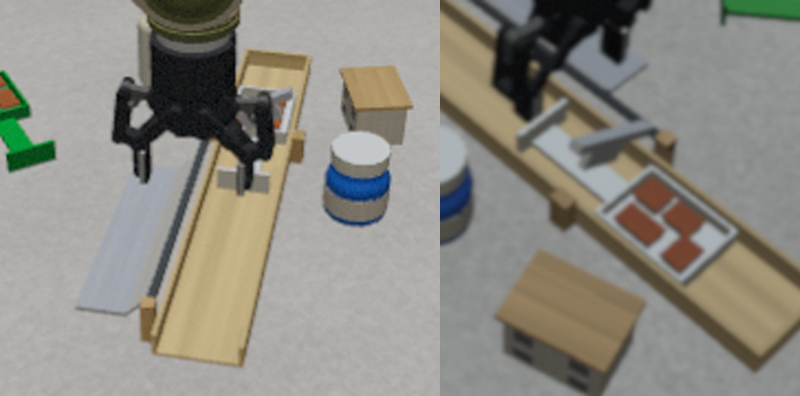

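Run:
```python
from h import *
o=np.load("chute.npy");t=o[2];R=np.array([[np.cos(t),-np.sin(t)],[np.sin(t),np.cos(t)]])
for k,u,v,z in (("rear",625,190,18),("plate",542,124,25),("post18",667,137,40),("front",710,258,18)):
    print(k,R.T@(atz("scene",(310+(u-440)/2.2,230+v/2.2),z)[:2]-o[:2]))
```

```text
rear [17.84805912  2.02036767]
plate [-62.0374889   -2.00379064]
post18 [16.83331572 45.24281983]
front [96.40807103  1.53248377]
```

The pan's rear edge is at about +18 mm (the post reads 17 against a true 18). I back the finger off the plate, then lift.

Call:
send_rows --targets '[{"offset": [-0.12,-0.5,0],"spin": 0},{"offset": [-0.36,-1.5,0],"spin": 0},{"offset": [-0.36,-1.5,0.8],"spin": 0},{"offset": [-0.36,-1.5,1.6],"spin": 0},{"offset": [-0.36,-1.5,2.4],"spin": 0},{"offset": [-0.36,-1.5,3.2],"spin": 0},{"offset": [-0.36,-1.5,4.0],"spin": 0},{"offset": [-0.36,-1.5,5.0],"spin": 0}]'

```text
time_s: 7.75
eef_pos: [534.5, 39.3, 49.0]
ee_rot: [-0.0, 0.788, 0.615, -0.0]
force: [-0.1, 0.6, -0.6]
grip_width: 1.005
grip_force: 0.0
```

Call:
send_rows --targets '[{"offset": [0,0,3],"spin": 0},{"offset": [0,0,6],"spin": 0},{"offset": [0,0,9],"spin": 0},{"offset": [0,-3,12],"spin": 0},{"offset": [0,-6,15],"spin": 0},{"offset": [0,-9,15],"spin": 0},{"offset": [0,-9,15],"spin": 0},{"offset": [0,-9,15],"spin": 0}]'

```text
time_s: 8.42
eef_pos: [534.4, -51.7, 198.9]
ee_rot: [0.0, 0.789, 0.614, 0.0]
force: [-0.7, 0.5, -0.1]
grip_width: 0.996
grip_force: 0.0
```

Run:
```python
from h import *
s=ctrl.sense();print(s["time_s"],s["eef_pos"],s["force"])
p,d=ctrl.capture("scene");q,_=ctrl.capture("side")
a=cv2.resize(q[140:320,230:430],None,fx=2.2,fy=2.2,interpolation=2)
b=cv2.resize(p[230:410,310:490],None,fx=2.2,fy=2.2,interpolation=2)
cv2.imwrite("pics/w7.png",np.hstack([a[:396],b[:396]])[:,:,::-1][:,:800])
```

```text
8.4167 [534.4356933  -51.73069493 198.92904431] [-0.74300719  0.48321595 -0.13570458]
```

View pics/w7.png

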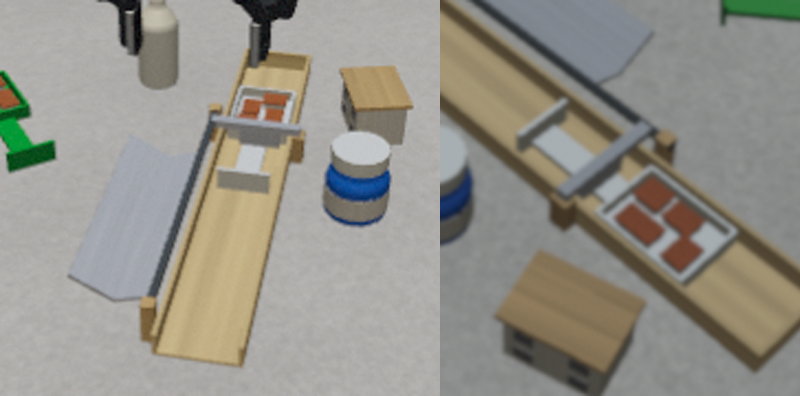

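The gate is shut across the tail, the pan is beyond it and flat, and the hand is clear.

```bash
python3 -c "
from rig import ctrl
print(ctrl.finish_job())"
```

```text
the job is handed in; nothing more can be done
None
```

The job is handed in (no verdict was returned): the white tray's pan lies flat with its rear edge about 18 mm past the gate, the gate is shut behind it, and the hand is clear.

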